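Hang the lipped parts bin on the louvred panel and close it up to the stop

ROBOT

A 6-joint arm with a two-finger parallel gripper is mounted at the origin on the work surface. World frame = base frame: x ahead of the robot, y to its left, z up, the work surface at z = 0. Lengths are in m, angles in rad, forces in N, time in s.
With the tool pointing down it reaches from about 0.325 to 1 m from the base axis. Payload 5.1 kg.
Tool frame: the origin (TCP) lies between the finger pads; the fingertips stand 8 mm ahead of it and the grasp point (between the pads) lies 11 mm behind it; y points along the fingers, z is the direction in which the jaws open and shut, and the axes are right-handed (so a half turn about y gives the same grasp; the last joint's range is limited). The gripper opens to 85 mm and grips with 20 to 120 N. Pads are 22 mm wide; open, the fingers measure 114 mm over their backs; the gripper's body (76 mm by 85 mm) begins 54 mm behind the grasp point. The pads swing forward as they close: fully open they stand 13 mm farther back than shut.
Start: joints at [-1.297, 0.124, 1.65, -0, 1.367, -0.083], TCP at [0.227, -0.609, 0.239] pointing down, gripper open.
Joint ranges: [-2.61, 2.61], [-1.02, 2.33], [0.03, 2.71], [-1.35, 4.49], [0.32, 2.68], [-2.91, 2.91]. Speed limits (rad/s): [2.57, 2.57, 3.14, 3.14, 3.14, 3.14].

INTERFACE

Orientations are given as a rotation vector (axis times angle).
In Python, from station import bot, eyes gives the robot as it stands. The module is installed in compiled form; this text tells all that it offers.
- The arm moves only by the tool step_arm, never from a script. Its argument "targets" is a list that holds one entry, the list of rows, each a list of 5 numbers: the shift along the tool's x, y, z in mm, then the turn about the tool's y in degrees, then the finger opening in mm, from 0 to 85.4. In form: [[[tx, ty, tz, spin, hand], ...]]. A call has 1 to 12 rows; each row shifts and turns the commanded pose from where the row before left it, along the tool's axes as they then stand; what a row does not reach is not made up. A row lasts 1/8 s, in which the tool goes at most 62.5 mm and 10.7 degrees, less where a joint would pass 70% of its speed; a pose out of reach is approached as far as the arm can. A call is refused whole if a number of a shift passes 62.5 or a number of a turn 10.7, either way. A call with a gripper value outside its range is refused whole. The fingers move at their own pace and stop on an object; the grip force is fixed at half the most. Time passes only in rows, so rows that do not move let the fingers close. It gives the time, the measured TCP pose, the force and the opening at its end, in the units of the state.
- bot.sense(): the state, without advancing time (a new reading comes with each control period).
- eyes.get_image(name): name is "scene" or "top" or "wrist"; returns the picture (384x512x3 uint8, red, green, blue); there is no depth.
- eyes.calibration(name): a dict with "K" (3x3 intrinsics, pixels), "rvec" (rotation vector, rad) and "tvec" (3), from world to camera coordinates, as OpenCV has them. Camera axes: x right, y down, z forward; pixel columns grow to the right and rows downward; lengths in m; the calibration is good to about 2 mm. A picture is of the moment at which its call begins: read the wrist's pose just before it. calibration takes no time and is no camera call; for the wrist camera it gives the pose at the moment of the call.
- bot.close_job(): hands the job in, once; it reports no verdict.
The state is a dict: "t": time; "joint_positions": joint angles; "qd": joint speeds; "joint_torque": joint torques, N m; "eef_pos": TCP position; "orientation": TCP orientation; "ft_force": force on the tool from outside, world axes, zero at the start; "torque": the same for the moment, N m; "finger_gap": finger opening in m.
Only numpy, scipy, OpenCV 4.12 (cv2) and the standard library are available. Lean on these libraries where they do the work, as an engineer would, in place of code of your own. Each camera call takes 0.05 s, during which the arm holds its last target. There are 200 camera calls.

TASK

Pick up the parts bin by its grip bar, bring its back lip over the top louvre of the panel a few centimetres short of the end stop, and lower it gently until the lip has caught and the louvre carries the bin. Still holding it, slide it along the louvre until its side just butts against the stop, then let go without dropping it, so that it stays hanging there level. Press only lightly throughout (never more than about 20 N) and leave the jug, beaker and wrench where they are.

Things in the scene. Friction and masses are not known exactly. Their poses are not given: they have to be found in the camera images.
- bin: Blue open parts bin, 110 mm deep (x), 90 wide (y), 0.2 to 0.35 kg, standing on the bench at the start. Origin: centre of its underside; x to its back, z up. Back wall 60 mm high, outer face at x=+55; side walls 50 high, front 40. A full-width lip goes back from the back wall's top: 4 mm thick, underside z=56, top z=60, ending in a hook plate that hangs down.
- grip (a point): Centre of the bin's grip bar, at (0, 0, 85) mm in the bin's frame, axes as the bin's. The bar runs along x: 80 mm long, 12 mm thick in y, z=70 to 100 mm. Pinch it from above across the 12 mm, near its middle; both sides of it are free down to z=52.
- hook (a point): Middle of the lower edge of the bin's hook plate, at (65, 0, 42) mm in the bin's frame, axes as the bin's. The plate is 90 mm wide, 4 mm thick (bin x=63 to 67) and spans bin z=42 to 60; the slot between it and the back wall is 8 mm wide.
- bin_side (a point): Point on the outer face of the bin's left (+y) side near its back, at (50, 45, 30) mm in the bin's frame: the side that must meet the end stop.
- stand: Fixed rigid steel stand, 420 mm wide, 242 high, holding a grey louvred sheet with three level louvres 45 mm apart. Origin: on the bench at mid-width, in the plane of the louvres' front faces; x points into the panel (away from the robot), y along the louvres, z up. The lower louvres bear on the bin's back wall when it hangs on the top one.
- louvre (a point): Fixed point of the stand, 162 mm above the bench at mid-width in the louvres' front plane. The top louvre's edge is within 12 mm above or below it (150 to 174 mm high): it is clamped differently each time and NOT measured. A louvre is an upright strip 360 mm long, 4 thick (x=0 to 4), 20 high, with a pocket behind it, open upward, 16 wide and 20 deep.
- stop: Rigid steel end stop in front of the louvres, clamped at varying places along the stand: a plate 6 mm thick, 18 mm out from the louvres' front plane, 80 to 210 mm above the bench. Origin: on its -y face (which the bin's side meets), in the louvres' front plane, at bench height; axes as the stand's. Hang the bin on its -y side and slide it to +y.
- jug: White closed jug (bottle), 84 mm across, 190 mm high, standing on the bench beside the work; origin at its underside. Bystander.
- beaker: White plastic beaker, 76 mm across, 100 mm high, standing on the bench; origin at its underside. Bystander.
- wrench: Steel wrench lying on the bench along its own x; origin at its underside. Bystander.
Not all that is in view belongs to the job. Several things have the shape of the bin; the one meant has the colours described above.

How it is judged:
On the way, in this order (a step that is already met when the one before it is completed fails the run):
1. the lip is over the top louvre and rests on it, the bin still held, its side at least 15 mm short of the stop (x of hook in the frame of stand between 0.0045 and 0.016 m and height (world z) of bin between 0.086 and 0.1225 m and contact force between bin and stand above 0.8 N and contact force between bin and the fingers above 0.5 N and y of bin_side in the frame of stop below -0.015 m), for 0.1 s.
2. still held and hooked on, the bin butts against the end stop (x of hook in the frame of stand between 0.0045 and 0.016 m and height (world z) of bin between 0.086 and 0.1225 m and contact force between bin and stop above 0.5 N and contact force between bin and the fingers above 0.5 N and y of bin_side in the frame of stop above -0.004 m), for 0.05 s.
At the end, for the whole second after the job is handed in: The bin hangs at rest by its lip on the top louvre (hook edge 4.5 to 16 mm behind the louvres' front plane, underside 86 to 122 mm above the bench), level within 0.17 rad and square to the louvres within 0.1 rad, its side within 4 mm of the end stop, carried by the stand and let go (x of hook in the frame of stand between 0.0045 and 0.016 m and height (world z) of bin between 0.086 and 0.1225 m and y of bin_side in the frame of stop above -0.004 m and angle between bin's own z axis and vertical below 0.17 rad and angle between the y axis of bin and the y axis of stand, either way round below 0.1 rad and linear speed of bin below 0.02 m/s and contact force between bin and stand above 1 N and contact force between bin and the fingers below 0.05 N); the robot touches nothing.
It fails at once if the bin, gripped or pushed by the fingers (over 8 N), is pressed on the stand, its louvres or its stop with more than 25 N (contact force between bin and stand above 25 N and contact force between bin and the fingers above 8 N).
It fails at once if the robot presses on the stand with more than 10 N (contact force between any of the arm, the fingers and stand above 10 N).
It fails at once if the bin is dropped: it moves faster than 0.3 m/s with no finger on it (contact force between bin and the fingers below 0.05 N and linear speed of bin above 0.3 m/s).
It fails at once if the bin tips by more than 0.6 rad (angle between bin's own z axis and vertical above 0.6 rad).
It fails at once if the jug, the beaker or the wrench is moved by more than 20 mm (distance of any of jug, beaker, wrench from where it was at the start of the episode above 0.02 m).
It also fails if it takes over 58 s, if anything falls off the work surface, if the arm or the gripper's body presses on something with over 40 N, if the wrist force passes 120 N, or if a joint passes its speed limit or range.

## Working session

There is one attempt and no reset: what is moved stays moved. The work goes in short steps, Python scripts to look and compute and a tool call to move; the robot and the scene stay as the last step left them, time stands still between calls to the robot, and variables do not carry over. Pictures are saved under pics/ and viewed, about 8 in all and at most 12, crops included, and the job is handed in when it is done.

Besides the shell and the picture viewer there is one more tool, called by a JSON object that holds its "op" and its "data". step_arm: Moves the arm, as the interface text tells. Its arguments: {"type":"object","properties":{"targets":{"type":"array"}},"required":["targets"]}

```bash
mkdir -p pics; cat > h.py <<'E'
import numpy as np, cv2
from station import bot, eyes
def cam(n):
    c=eyes.calibration(n); R=cv2.Rodrigues(np.array(c['rvec'],float))[0]; return np.array(c['K']),R,np.array(c['tvec'],float).ravel()
def ray(n,u,v,c=None):
    K,R,t=c or cam(n); d=R.T@np.linalg.solve(K,[u,v,1.]); return -R.T@t,d
def onz(n,u,v,z,c=None):
    o,d=ray(n,u,v,c); return o+d*(z-o[2])/d[2]
def proj(n,P,c=None):
    K,R,t=c or cam(n); p=K@(R@np.array(P,float)+t); return p[:2]/p[2]
def save(n,f):
    c=cam(n); im=eyes.get_image(n); cv2.imwrite('pics/'+f,im[:,:,::-1]); return im,c
E
python3 - <<'E'
from h import *
s=bot.sense();print(s['t'],s['eef_pos'],s['orientation'],s['ft_force'],s['finger_gap'])
a,c1=save('scene','s0.png');b,c2=save('top','t0.png')
for n in('scene','top'):
    K,R,t=cam(n);print(n,-R.T@t,R[2])
E
```

```text
0.0 [ 0.22686016 -0.60850363  0.23803752] [-0.36574936  2.02934948 -2.0250365 ] [-0.38295219 -0.48649865 -0.18471341] 0.08567986992451601
scene [1.27816535 0.20557855 0.93202711] [-0.67535363 -0.20788812 -0.70758745]
top [ 0.35715025 -0.0341427   1.33662653] [ 0.09298311  0.00323388 -0.99566243]
```

View pics/s0.png

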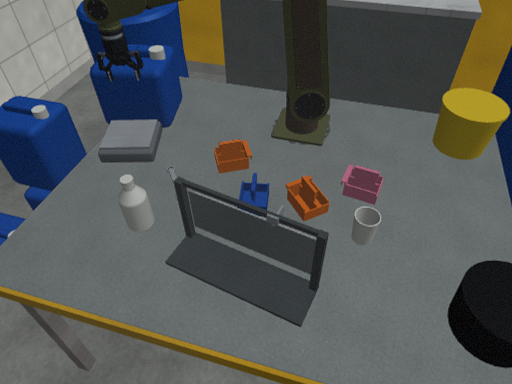

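View pics/t0.png

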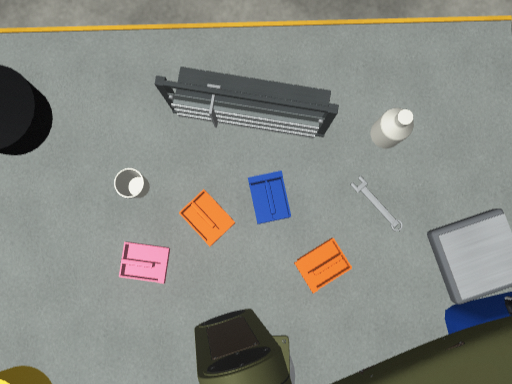

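Candidates with the bin's shape in the top view are blue (269,198), orange (208,217) and (323,265), and pink (144,262). Only the one at (269,198) is blue, so it fits the description. The stand's top edge runs about (160,85)–(335,108), with the stop near (213,108). I'll confirm this in an enlarged crop.

```bash
python3 - <<'E'
from h import *
b=cv2.imread('pics/t0.png'); cv2.imwrite('pics/t0c.png',cv2.resize(b[65:230,150:345],None,fx=3.6,fy=3.6,interpolation=cv2.INTER_CUBIC))
s=cv2.imread('pics/s0.png'); 
cv2.imwrite('pics/s0c.png',cv2.resize(s[165:315,160:335],None,fx=4,fy=4,interpolation=cv2.INTER_CUBIC))
h=cv2.cvtColor(b,cv2.COLOR_BGR2HSV); m=cv2.inRange(h,(105,120,50),(125,255,255)); m[:, 330:]=0
cs=max(cv2.findContours(m,0,1)[0],key=cv2.contourArea); r=cv2.minAreaRect(cs); print(r,cv2.boxPoints(r).tolist())
for p in cv2.boxPoints(r): print(onz('top',*p,0.05))
E
```

```text
((269.07427978515625, 196.852783203125), (47.227901458740234, 34.403751373291016), 78.11134338378906) [[247.37667846679688, 177.28912353515625], [281.0424499511719, 170.20159912109375], [290.7718811035156, 216.41644287109375], [257.1061096191406, 223.50396728515625]]
[ 0.5164632  -0.00705934  0.05      ]
[ 0.53303737 -0.09559155  0.05      ]
[ 0.41152046 -0.11745662  0.05      ]
[ 0.39520794 -0.02967867  0.05      ]
```

View pics/t0c.png

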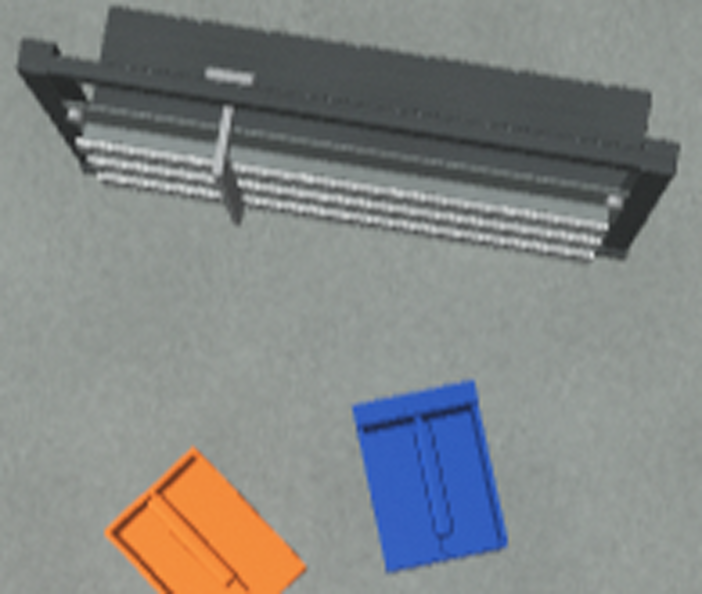

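View pics/s0c.png

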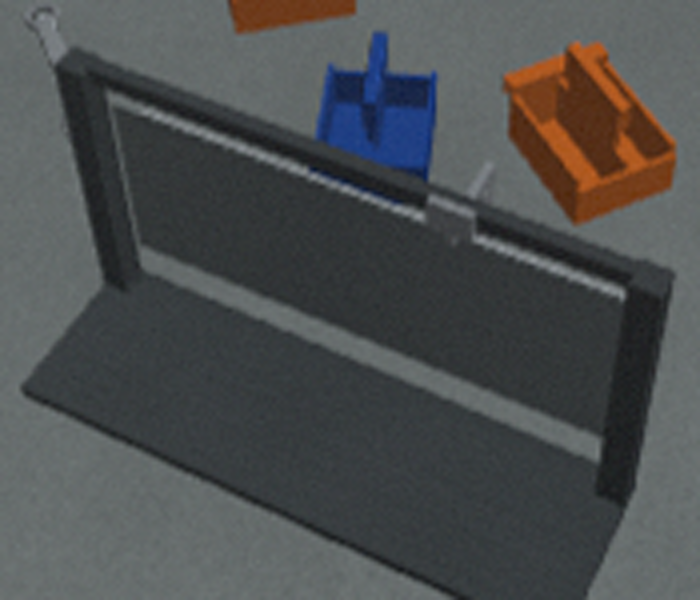

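The crop confirms it: the blue bin at (269,198) has its lip toward the stand, i.e. facing up in the image. The three bright louvre edges are visible, and the stop plate's -y face is near crop (220–240,110–222).

```bash
python3 - <<'E'
from h import *
f=lambda u,v:(150+u/3.6,65+v/3.6)
for n,u,v,z in[('L1l',80,143,.162),('L1r',607,222,.162),('L2l',85,160,.117),('L2r',605,238,.117),('L3l',100,180,.072),('L3r',595,260,.072),
 ('barl',20,70,.242),('barr',672,172,.242),('barBl',22,40,.242),('barBr',677,145,.242),('stoptop',220,183,.21),('stopbot',241,222,.08)]:
    print(n,onz('top',*f(u,v),z))
s=bot.sense();R=cv2.Rodrigues(s['orientation'])[0];print(R.round(3))
K,Rc,t=cam('wrist');print('cam',-Rc.T@t,Rc.round(3).tolist(),K[0,0])
# bar of bin: scene and top
for p in [(421,420),(444,535)]: print(onz('top',*f(*p),.1))
# lip corners z=.06, front corners z=.04
for p,z in [((353,407),.06),((473,381),.06),((507,546),.045),((388,573),.045)]: print(onz('top',*f(*p),z))
E
```

```text
L1l [0.68401241 0.1688468  0.162     ]
L1r [ 0.62128311 -0.18364922  0.162     ]
L2l [0.68432551 0.17322029 0.117     ]
L2r [ 0.62014712 -0.18759536  0.117     ]
L3l [0.68137079 0.17013016 0.072     ]
L3r [ 0.61396328 -0.18551423  0.072     ]
barl [0.70964175 0.19248585 0.242     ]
barr [ 0.63406527 -0.21517171  0.242     ]
barBl [0.72901429 0.19113898 0.242     ]
barBr [ 0.65121056 -0.21895804  0.242     ]
stoptop [0.64211612 0.07053592 0.21      ]
stopbot [0.64614665 0.06798062 0.08      ]
[[-0.937 -0.001  0.349]
 [-0.349  0.002 -0.937]
 [-0.    -1.    -0.002]]
cam [ 0.28872177 -0.58513198  0.37380625] [[0.349, -0.937, -0.002], [-0.904, -0.338, 0.261], [-0.245, -0.089, -0.965]] 269.2852517101003
[ 0.49802579 -0.05700745  0.1       ]
[ 0.41742849 -0.07092444  0.1       ]
[ 0.51318023 -0.008988    0.06      ]
[ 0.52999448 -0.09596723  0.06      ]
[ 0.41107654 -0.11792103  0.045     ]
[ 0.39359339 -0.0313686   0.045     ]
```

{"op": "step_arm", "data": {"targets": [[[0, 0, 0, 10.2, 85], [-32.4, 0, -49.4, 0, 50], [-32.4, 0, -49.4, 0, 50], [-32.4, 0, -49.4, 0, 50], [-32.4, 0, -49.4, 0, 50], [-32.4, 0, -49.4, 0, 50], [-32.4, 0, -49.4, 0, 50], [-32.4, 0, -49.4, 0, 50], [-32.4, 0, -49.4, 0, 50], [-32.4, 0, -49.4, 0, 50], [-32.4, 0, -49.4, 0, 50], [0, 0, 0, 0, 50]]]}}

```text
t: 1.6
eef_pos: [0.4585, -0.0619, 0.2389]
orientation: [-0.198, 2.125, -2.124]
ft_force: [-0.4, -0.6, -0.7]
finger_gap: 0.0504
```

```bash
python3 - <<'E'
from h import *
s=bot.sense();print(s['t'],s['eef_pos'],s['ft_force'],s['finger_gap'],s['qd'].round(3) if hasattr(s['qd'],'round') else s['qd']);print(cv2.Rodrigues(s['orientation'])[0].round(3))
im,c=save('wrist','w0.png');np.save('w0.npy',np.array(c,dtype=object),allow_pickle=True)
for P in [(.457,-.0645,.1),(.4978,-.057,.1),(.4178,-.0715,.1)]:print(proj('wrist',P,c))
E
```

```text
1.6 [ 0.45848916 -0.06187648  0.2389008 ] [-0.37892601 -0.64964566 -0.65359763] 0.05035214316334887 [-0.075 -0.008  0.008 -0.031  0.005 -0.029]
[[-0.983 -0.001  0.184]
 [-0.184  0.001 -0.983]
 [ 0.    -1.    -0.001]]Traceback (most recent call last):
  File "<stdin>", line 3, in <module>
ValueError: could not broadcast input array from shape (3,3) into shape (3,)
```

View pics/w0.png

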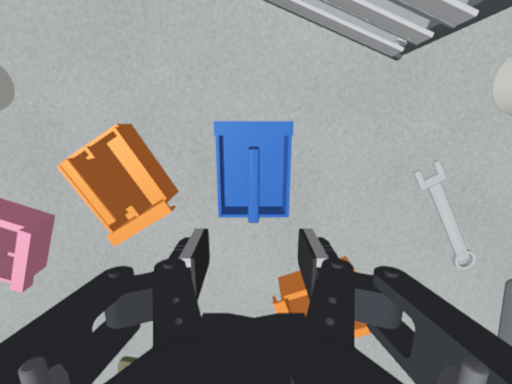

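The wrist view shows the blue bin straight ahead: its lip is at the top (215–293, 122–133) and the bar runs from (253,148) to (253,221). It is nicely aligned with the jaws.

```bash
python3 - <<'E'
from h import *
s=bot.sense();p=np.array(s['eef_pos']);R=cv2.Rodrigues(s['orientation'])[0];print(p)
a=onz('wrist',253.5,148,.1);b=onz('wrist',253.5,221,.1);print(a,b,np.degrees(np.arctan2(*(a-b)[1::-1])))
l=[onz('wrist',u,v,.06) for u,v in((215,122),(293,122))];print(l)
g=(a+b)/2;g[2]=.074;print(g,R.T@(g-p)*1000)
E
```

```text
[ 0.45805099 -0.06360517  0.23883302]
[ 0.49787303 -0.05577243  0.1       ] [ 0.42084932 -0.07006269  0.1       ] 10.510614544072387
[array([ 0.51480854, -0.00851547,  0.06      ]), array([ 0.53081818, -0.09494972,  0.06      ])]
[ 0.45936118 -0.06291756  0.074     ] [ -1.57929701 164.83158523  -0.4115078 ]
```

{"op": "step_arm", "data": {"targets": [[[3, 40, 0, 0, 50], [0, 45, 0, 0, 50], [0, 40, 0, 0, 50], [0, 25, 0, 0, 50], [0, 15, 0, 0, 50], [0, 0, 0, 0, 50], [0, 0, 0, 0, 0], [0, 0, 0, 0, 0], [0, 0, 0, 0, 0], [0, 0, 0, 0, 0], [0, 0, 0, 0, 0]]]}}

```text
t: 3.02
eef_pos: [0.4554, -0.0659, 0.0749]
orientation: [-0.19, 2.127, -2.128]
ft_force: [-1.4, 0.3, 4.1]
finger_gap: 0.0111
```

{"op": "step_arm", "data": {"targets": [[[0, -10, 0, 0, 0], [0, -25, 0, 0, 0], [0, -35, 0, 0, 0], [0, -35, 0, 0, 0], [0, -25, 0, 0, 0], [0, -10, 0, 7, 0], [0, 0, 0, 7, 0], [0, 0, 0, 6.6, 0], [0, 0, 0, 0, 0]]]}}

```text
t: 4.15
eef_pos: [0.4546, -0.0658, 0.2139]
orientation: [-0.19, -2.127, 2.127]
ft_force: [-0.1, 0.0, -3.9]
finger_gap: 0.0113
```

{"op": "step_arm", "data": {"targets": [[[-10, 0, -8, 0, 0], [-16, 0, -13.6, 0, 0], [-22, 0, -18, 0, 0], [-22, 0, -19, 0, 0], [-16, 0, -13, 0, 0], [-10, 0, -9, 0, 0], [0, 0, 0, 0, 0], [0, 0, 0, 0, 0], [0, 0, 0, 0, 0]]]}}

```text
t: 5.28
eef_pos: [0.5635, -0.0041, 0.2143]
orientation: [-0.193, -2.126, 2.127]
ft_force: [-0.2, -0.3, -3.4]
finger_gap: 0.0115
```

```bash
python3 - <<'E'
from h import *
s=bot.sense();print(s['t'],s['eef_pos'],s['ft_force'],s['torque'],s['finger_gap']);print(cv2.Rodrigues(s['orientation'])[0].round(3))
a=eyes.get_image('wrist')[:,:,::-1];b=eyes.get_image('scene')[:,:,::-1];t=eyes.get_image('top')[:,:,::-1]
cv2.imwrite('pics/w1.png',a);cv2.imwrite('pics/s1.png',b);cv2.imwrite('pics/t1.png',t)
r=lambda x,f:cv2.resize(x,None,fx=f,fy=f,interpolation=cv2.INTER_CUBIC)
m=np.zeros((600,800,3),np.uint8)
q=r(a[0:384,56:456],1);m[:384,:400]=q
q=r(t[60:190,150:350],2);m[:260,400:800]=q
q=r(b[160:320,160:340],2);m[262:582,402:762]=q
cv2.imwrite('pics/m1.png',m)
E
```

```text
5.275 [ 0.56348157 -0.00413547  0.2143221 ] [-0.2220898  -0.34147593 -3.41288004] [-0.00440743  0.06596257 -0.02289486] 0.011485532094325174
[[-0.984 -0.    -0.18 ]
 [ 0.18  -0.    -0.984]
 [ 0.    -1.     0.   ]]
```

View pics/m1.png

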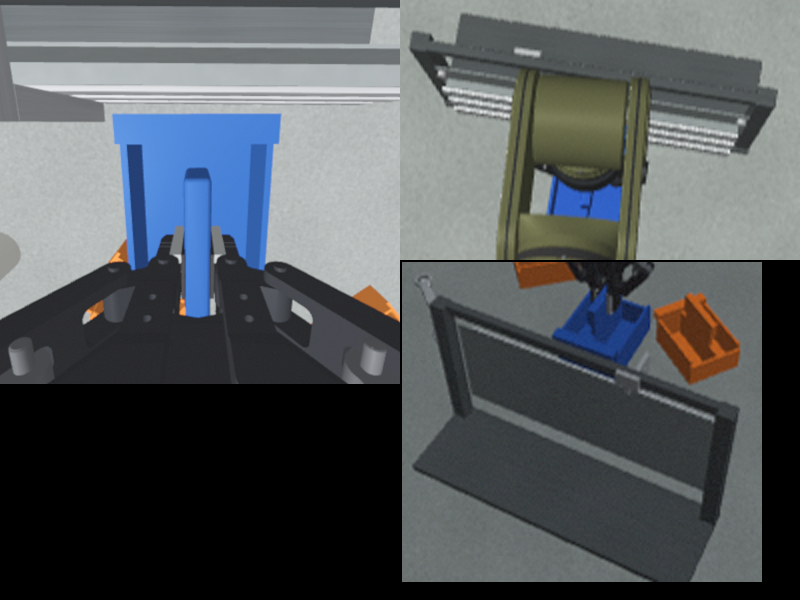

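The composite shows the bin held, with its lip in front of the louvres (wrist view: lip's back edge at row 114, louvre strips at rows ~85–103). The stop plate is at the left, around (5–100, 85–120).

```bash
python3 - <<'E'
from h import *
a=cv2.imread('pics/w1.png'); g=cv2.cvtColor(a,cv2.COLOR_BGR2GRAY)
for x in(180,300,420,500): print(x,list(g[40:122,x]))
c=cv2.resize(a[30:130,:],(800,500),interpolation=cv2.INTER_CUBIC)
cv2.imwrite('pics/w1c.png',c)
E
```

```text
180 [np.uint8(129), np.uint8(132), np.uint8(161), np.uint8(182), np.uint8(187), np.uint8(186), np.uint8(167), np.uint8(132), np.uint8(111), np.uint8(112), np.uint8(112), np.uint8(112), np.uint8(112), np.uint8(112), np.uint8(112), np.uint8(112), np.uint8(112), np.uint8(112), np.uint8(112), np.uint8(111), np.uint8(111), np.uint8(113), np.uint8(131), np.uint8(173), np.uint8(188), np.uint8(187), np.uint8(187), np.uint8(186), np.uint8(187), np.uint8(187), np.uint8(187), np.uint8(186), np.uint8(186), np.uint8(187), np.uint8(186), np.uint8(186), np.uint8(186), np.uint8(186), np.uint8(186), np.uint8(188), np.uint8(187), np.uint8(187), np.uint8(187), np.uint8(186), np.uint8(175), np.uint8(199), np.uint8(221), np.uint8(226), np.uint8(228), np.uint8(232), np.uint8(225), np.uint8(192), np.uint8(156), np.uint8(145), np.uint8(153), np.uint8(209), np.uint8(233), np.uint8(218), np.uint8(174), np.uint8(153), np.uint8(221), np.uint8(226), np.uint8(182), np.uint8(157), np.uint8(178), np.uint8(190), np.uint8(191), np.uint8(191), np.uint8(189), np.uint8(189), np.uint8(188), np.uint8(186), np.uint8(183), 
[... 3135 characters left out ...]
int8(184), np.uint8(185), np.uint8(187), np.uint8(190), np.uint8(189), np.uint8(188), np.uint8(186), np.uint8(186), np.uint8(187), np.uint8(188), np.uint8(188), np.uint8(175), np.uint8(194), np.uint8(214), np.uint8(217), np.uint8(218), np.uint8(222), np.uint8(219), np.uint8(196), np.uint8(161), np.uint8(156), np.uint8(179), np.uint8(188), np.uint8(188), np.uint8(187), np.uint8(189), np.uint8(188), np.uint8(187), np.uint8(184), np.uint8(184), np.uint8(186), np.uint8(188), np.uint8(188), np.uint8(188), np.uint8(189), np.uint8(189), np.uint8(189), np.uint8(191), np.uint8(192), np.uint8(193), np.uint8(192), np.uint8(189), np.uint8(187), np.uint8(185), np.uint8(183), np.uint8(182), np.uint8(182)]
```

View pics/w1c.png

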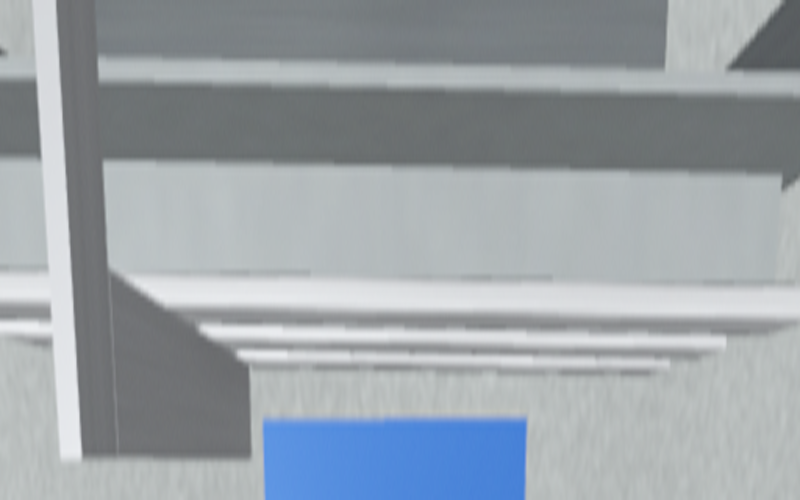

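```bash
python3 - <<'E'
from h import *
# measured louvre top-face centre line in top view t0 (column means over bright ridge)
g=cv2.cvtColor(cv2.imread('pics/t0.png'),cv2.COLOR_BGR2GRAY).astype(float)
p=bot.sense()['eef_pos'];print(p)
pts=[]
for u in range(225,312,6):
    v0=104.7+(u-172.2)*22/146.4; vs=np.arange(int(v0)-2,int(v0)+4); w=np.clip(g[vs,u]-150,0,None)
    if w.sum()>0: pts.append((u,(w*vs).sum()/w.sum()))
pts=np.array(pts); k=np.polyfit(pts[:,0],pts[:,1],1); print('fit',k,np.abs(np.polyval(k,pts[:,0])-pts[:,1]).max())
for z in(.15,.156,.162,.168,.174):
    W=[onz('wrist',u,v,z) for u,v in((180,91.3),(300,92.1),(420,93.1))]; WB=onz('wrist',300,85.5,z)
    T=[onz('top',u,np.polyval(k,u),z) for u in(225,305)]
    yaw=np.degrees(np.arctan2((W[0]-W[2])[0],(W[0]-W[2])[1])); yt=np.degrees(np.arctan2((T[0]-T[1])[0],(T[0]-T[1])[1]))
    e=np.array([.984,-.179,0]); 
    print(z,'yawW',yaw.round(2),'yawT',yt.round(2),'front-TCP',(W[1]-p)@e,'back',(WB-p)@e,'topcentre',np.mean(T,0)@e-np.array(p)@e)
f=np.array([.179,.984,0])
for u,v,z in((160,121.4,.08),(54,121.6,.21)):
    q=onz('wrist',u,v,z); print('stop',q,(q-p)@f,(q-p)@e)
E
```

```text
[ 0.5636888  -0.00410013  0.21445932]
fit [ 0.16032606 76.36969906] 0.2373735324889168
0.15 yawW 10.78 yawT 10.68 front-TCP 0.08593752201624603 back 0.09023718469977653 topcentre 0.09068165020231866
0.156 yawW 10.78 yawT 10.68 front-TCP 0.08533506112750466 back 0.08950581917015181 topcentre 0.08922270101049867
0.162 yawW 10.78 yawT 10.68 front-TCP 0.08473260023876326 back 0.0887744536405272 topcentre 0.08776375181867879
0.168 yawW 10.78 yawT 10.68 front-TCP 0.08413013935002188 back 0.0880430881109026 topcentre 0.08630480262685891
0.174 yawW 10.78 yawT 10.68 front-TCP 0.0835276784612805 back 0.08731172258127799 topcentre 0.08484585343503892
stop [0.64535248 0.07335418 0.08      ] 0.09083283736878854 0.06649274018881826
stop [0.64675971 0.08303748 0.21      ] 0.10061309973347317 0.06614413586506981
```

{"op": "step_arm", "data": {"targets": [[[-8, 0, 0, 0.35, 0], [-10, 0, 0, 0, 0], [-5, 0, 0, 0, 0], [-1, 0, 0, 0, 0], [0, 0, 0, 0, 0], [0, 0, 0, 0, 0]]]}}

```text
t: 6.18
eef_pos: [0.5874, -0.0082, 0.2142]
orientation: [-0.199, -2.123, 2.123]
ft_force: [0.1, 1.0, -2.6]
finger_gap: 0.0111
```

{"op": "step_arm", "data": {"targets": [[[-1, 0, 0, 0, 0], [0, 0, 0, 0, 0]]]}}

```text
t: 6.42
eef_pos: [0.5884, -0.0084, 0.2143]
orientation: [-0.199, -2.123, 2.123]
ft_force: [-0.6, 0.8, -3.5]
finger_gap: 0.0115
```

{"op": "step_arm", "data": {"targets": [[[-1, 0, 0, 0, 0], [0, 0, 0, 0, 0]]]}}

```text
t: 6.68
eef_pos: [0.5887, -0.0084, 0.2143]
orientation: [-0.196, -2.123, 2.122]
ft_force: [-6.5, 0.8, -0.5]
finger_gap: 0.0115
```

{"op": "step_arm", "data": {"targets": [[[2.5, 0, 0, 0, 0], [0, 0, 0, 0, 0], [0, 4, 0, 0, 0], [0, 5, 0, 0, 0], [0, 5, 0, 0, 0], [0, 3, 0, 0, 0], [0, 1, 0, 0, 0], [0, 0, 0, 0, 0]]]}}

```text
t: 7.68
eef_pos: [0.5871, -0.0082, 0.1963]
orientation: [-0.199, -2.123, 2.123]
ft_force: [0.2, -0.1, -2.4]
finger_gap: 0.0112
```

{"op": "step_arm", "data": {"targets": [[[0, 1, 0, 0, 0], [0, 1, 0, 0, 0], [0, 0, 0, 0, 0]]]}}

```text
t: 8.05
eef_pos: [0.587, -0.0081, 0.1942]
orientation: [-0.199, -2.123, 2.123]
ft_force: [-0.3, -0.5, -3.5]
finger_gap: 0.0111
```

{"op": "step_arm", "data": {"targets": [[[0, 1, 0, 0, 0], [0, 1, 0, 0, 0], [0, 0, 0, 0, 0]]]}}

```text
t: 8.43
eef_pos: [0.5872, -0.0082, 0.1927]
orientation: [-0.2, -2.124, 2.124]
ft_force: [-0.5, -0.4, -1.8]
finger_gap: 0.0111
```

{"op": "step_arm", "data": {"targets": [[[0, 1, 0, 0, 0], [0, 0, 0, 0, 0], [0, 0, 0, 0, 0]]]}}

```text
t: 8.8
eef_pos: [0.5875, -0.0082, 0.1924]
orientation: [-0.2, -2.124, 2.124]
ft_force: [-3.9, 1.3, 4.9]
finger_gap: 0.0112
```

```bash
python3 - <<'E'
from h import *
a,_=save('wrist','w2.png'); s=bot.sense();print(s['eef_pos'],s['ft_force'],s['torque'])
cv2.imwrite('pics/w2c.png',cv2.resize(a[20:170,40:360,::-1],(800,375),interpolation=cv2.INTER_CUBIC))
E
```

```text
[ 0.58743196 -0.00812795  0.1922907 ] [-4.10546344  1.40627189  4.7370887 ] [-0.17801251  0.24688861 -0.04740111]
```

View pics/w2c.png

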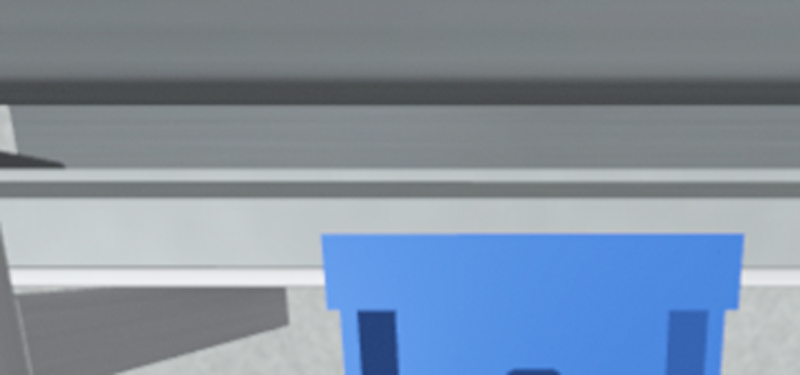

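The wrist view shows the lip (crop 322–743, 235–310) reaching back past the bright louvre edge at rows 268–287. I still need to know whether the lip or the hook plate's lower edge is the part touching.

```bash
python3 - <<'E'
from h import *
g=cv2.cvtColor(cv2.imread('pics/w2.png'),cv2.COLOR_BGR2GRAY)
for x in(155,163,345): print(x,[int(v) for v in g[120:140,x]])
p=np.array(bot.sense()['eef_pos']);e=np.array([.9826,-.1857,0])
for z in(.156,.16,.162,.166,.17,.174): 
    print(z,'front',[(onz('wrist',u,v,z)-p)@e*1000 for u,v in((155,134.7),(345,134.3))],'back',(onz('wrist',155,127.3,z)-p)@e*1000, 'w1 abs->',.0)
print('lip back @.1775',(onz('wrist',250,114,.1775)-p)@e*1000)
# previous view front edge relative to world: p1 + e*front
p1=np.array([.5637,-.0041,.2145]);
for z,f in((.156,85.3),(.162,84.7),(.168,84.1),(.174,83.5)): print(z,'w1 front rel now',f-(p-p1)@e*1000)
E
```

```text
155 [199, 199, 200, 200, 201, 199, 180, 193, 221, 232, 235, 236, 238, 230, 199, 187, 193, 195, 190, 186]
163 [198, 198, 198, 198, 199, 197, 177, 194, 221, 232, 234, 236, 238, 229, 201, 190, 194, 193, 192, 193]
345 [191, 191, 192, 192, 192, 191, 177, 187, 212, 223, 226, 228, 231, 227, 202, 190, 191, 190, 192, 193]
0.156 front [np.float64(58.20149091963845), np.float64(58.45692052400126)] back 62.68265724866831 w1 abs-> 0.0
0.16 front [np.float64(58.37565202013172), np.float64(58.62514252419292)] back 62.75262488121005 w1 abs-> 0.0
0.162 front [np.float64(58.462732570378286), np.float64(58.70925352428875)] back 62.78760869748093 w1 abs-> 0.0
0.166 front [np.float64(58.63689367087154), np.float64(58.87747552448051)] back 62.85757633002266 w1 abs-> 0.0
0.17 front [np.float64(58.8110547713648), np.float64(59.04569752467217)] back 62.92754396256441 w1 abs-> 0.0
0.174 front [np.float64(58.98521587185805), np.float64(59.213919524863826)] back 62.997511595106154 w1 abs-> 0.0
lip back @.1775 69.97354222363016
0.156 w1 front rel now 61.23298166245932
0.162 w1 front rel now 60.63298166245933
0.168 w1 front rel now 60.03298166245932
0.174 w1 front rel now 59.432981662459326
```

The two views agree at an edge height of ~0.174 m, so the lip itself is resting. The hook is ~9 mm behind the louvre's front plane, and about 8 N is carried. I'll ease the load slightly and slide.

{"op": "step_arm", "data": {"targets": [[[0, -0.5, 0, 0, 0], [0, 0, -2, 0, 0], [0, 0, -4, 0, 0], [0, 0, -4, 0, 0], [0, 0, -4, 0, 0], [0, 0, -4, 0, 0], [0, 0, -4, 0, 0], [0, 0, -4, 0, 0], [0, 0, -4, 0, 0], [0, 0, -2, 0, 0], [0, 0, 0, 0, 0]]]}}

```text
t: 10.22
eef_pos: [0.5933, 0.0236, 0.1922]
orientation: [-0.199, -2.124, 2.124]
ft_force: [-0.4, -3.7, 5.0]
finger_gap: 0.0116
```

{"op": "step_arm", "data": {"targets": [[[0, 0, -1, 0, 0], [0, 0, -1, 0, 0], [0, 0, -1, 0, 0], [0, 0, 0, 0, 0]]]}}

```text
t: 10.72
eef_pos: [0.5938, 0.0263, 0.1922]
orientation: [-0.2, -2.123, 2.124]
ft_force: [-0.3, -4.7, 4.4]
finger_gap: 0.0112
```

{"op": "step_arm", "data": {"targets": [[[0, 0, -1, 0, 0], [0, 0, -1, 0, 0], [0, 0, -1, 0, 0], [0, 0, 0, 0, 0]]]}}

```text
t: 11.22
eef_pos: [0.5944, 0.0292, 0.1922]
orientation: [-0.2, -2.123, 2.124]
ft_force: [-0.2, -5.1, 4.3]
finger_gap: 0.0113
```

{"op": "step_arm", "data": {"targets": [[[0, 0, -1, 0, 0], [0, 0, -1, 0, 0], [0, 0, 0, 0, 0]]]}}

```text
t: 11.6
eef_pos: [0.5947, 0.0312, 0.1922]
orientation: [-0.2, -2.123, 2.124]
ft_force: [-0.0, -4.5, 6.1]
finger_gap: 0.0112
```

{"op": "step_arm", "data": {"targets": [[[0, 0, -1, 0, 0], [0, 0, -1, 0, 0], [0, 0, 0, 0, 0]]]}}

```text
t: 11.98
eef_pos: [0.5951, 0.0332, 0.1922]
orientation: [-0.2, -2.123, 2.124]
ft_force: [-0.5, -3.5, 5.7]
finger_gap: 0.0106
```

{"op": "step_arm", "data": {"targets": [[[0, 0, -1, 0, 0], [0, 0, 0, 0, 0]]]}}

```text
t: 12.22
eef_pos: [0.5953, 0.0341, 0.1922]
orientation: [-0.2, -2.123, 2.124]
ft_force: [0.2, -5.3, 5.6]
finger_gap: 0.0112
```

{"op": "step_arm", "data": {"targets": [[[0, 0, -1, 0, 0], [0, 0, 0, 0, 0]]]}}

```text
t: 12.48
eef_pos: [0.5954, 0.0349, 0.1922]
orientation: [-0.199, -2.123, 2.125]
ft_force: [-1.3, -5.9, 5.1]
finger_gap: 0.0113
```

{"op": "step_arm", "data": {"targets": [[[0, 0, -1, 0, 0], [0, 0, 0, 0, 0]]]}}

```text
t: 12.72
eef_pos: [0.5953, 0.035, 0.1922]
orientation: [-0.199, -2.12, 2.126]
ft_force: [-1.9, -8.1, 6.1]
finger_gap: 0.0114
```

{"op": "step_arm", "data": {"targets": [[[0, 0, -0.8, 0, 0], [0, 0, 0, 0, 0]]]}}

```text
t: 12.98
eef_pos: [0.5953, 0.0352, 0.1922]
orientation: [-0.199, -2.119, 2.127]
ft_force: [-2.8, -10.1, 6.9]
finger_gap: 0.0114
```

```bash
python3 - <<'E'
from h import *
a,_=save('wrist','w3.png'); s=bot.sense();print(s['eef_pos'],s['ft_force'],s['torque'])
cv2.imwrite('pics/w3c.png',cv2.resize(a[60:260,90:360,::-1],(800,592),interpolation=cv2.INTER_CUBIC))
E
```

```text
[0.59527697 0.03517738 0.19221698] [ -3.111048   -11.17500416   6.74720519] [-1.98716147  0.06128167 -0.43796736]
```

View pics/w3c.png

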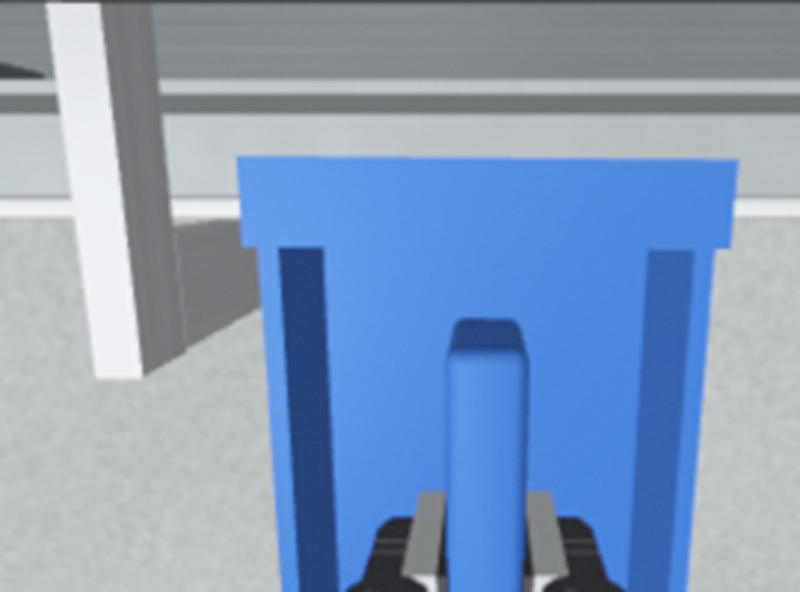

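The view shows the side wall's edge (crop col ~260) coinciding with the stop's face. The lip overlaps the louvre edge, the lateral force is up to ~11 N and motion has stopped, so the bin is butted. I'll relax the side push and the downward push, then open.

{"op": "step_arm", "data": {"targets": [[[0, 0, 1, 0, 0], [0, -0.5, 0.8, 0, 0], [0, 0, 0, 0, 0]]]}}

```text
t: 13.4
eef_pos: [0.5953, 0.035, 0.1922]
orientation: [-0.199, -2.123, 2.124]
ft_force: [0.4, -5.0, 3.5]
finger_gap: 0.0116
```

{"op": "step_arm", "data": {"targets": [[[0, 0, 0, 0, 16], [0, 0, 0, 0, 20], [0, 0, 0, 0, 26], [0, 0, 0, 0, 32], [0, 0, 0, 0, 32], [0, 0, 0, 0, 32]]]}}

```text
t: 14.15
eef_pos: [0.5952, 0.0351, 0.1923]
orientation: [-0.199, -2.124, 2.123]
ft_force: [0.2, -0.2, 0.2]
finger_gap: 0.0325
```

```bash
python3 - <<'E'
from h import *
a,_=save('wrist','w4.png'); s=bot.sense();print(s['t'],s['eef_pos'],s['ft_force'],s['finger_gap'])
cv2.imwrite('pics/w4c.png',cv2.resize(a[60:260,90:360,::-1],(800,592),interpolation=cv2.INTER_CUBIC))
E
```

```text
14.2 [0.59524836 0.03507389 0.19236975] [ 0.34999207 -0.13297099 -0.7973405 ] 0.03211702214308801
```

View pics/w4c.png

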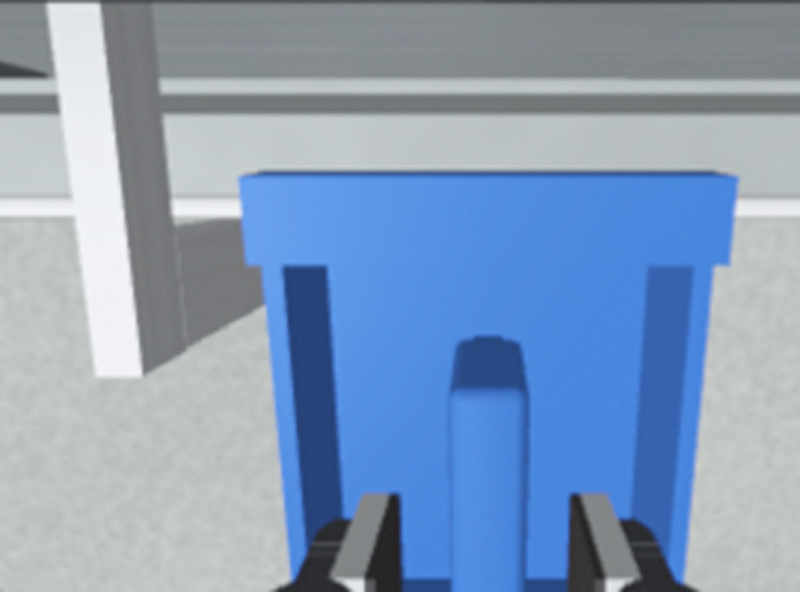

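The bin has settled hanging: the lip is at crop row 171, square to the louvres, with the side still at the stop. The fingers are clear of the bar by ~10 mm each side and the force is ~0. I'll withdraw upward.

{"op": "step_arm", "data": {"targets": [[[0, -8, 0, 0, 32], [0, -20, 0, 0, 32], [0, -30, 0, 0, 32], [0, -30, 0, 0, 32], [20, -10, 0, 0, 32], [40, 0, 0, 0, 32], [20, 0, 0, 0, 32], [0, 0, 0, 0, 32]]]}}

```text
t: 15.2
eef_pos: [0.5164, 0.0502, 0.2925]
orientation: [-0.202, -2.126, 2.125]
ft_force: [0.7, 0.2, -0.7]
finger_gap: 0.0319
```

```bash
python3 - <<'E'
from h import *
a,c=save('wrist','w5.png'); s=bot.sense();print(s['t'],s['eef_pos'],s['ft_force'])
b=eyes.get_image('scene')[:,:,::-1]
m=np.zeros((500,800,3),np.uint8);m[:384,:400]=a[:,56:456,::-1];m[:400,402:800]=cv2.resize(b[140:300,175:334],(398,400))
cv2.imwrite('pics/m5.png',m)
E
```

```text
15.25 [0.51699719 0.05001322 0.2921862 ] [-0.38419522 -1.02388021 -0.4157323 ]
```

View pics/m5.png

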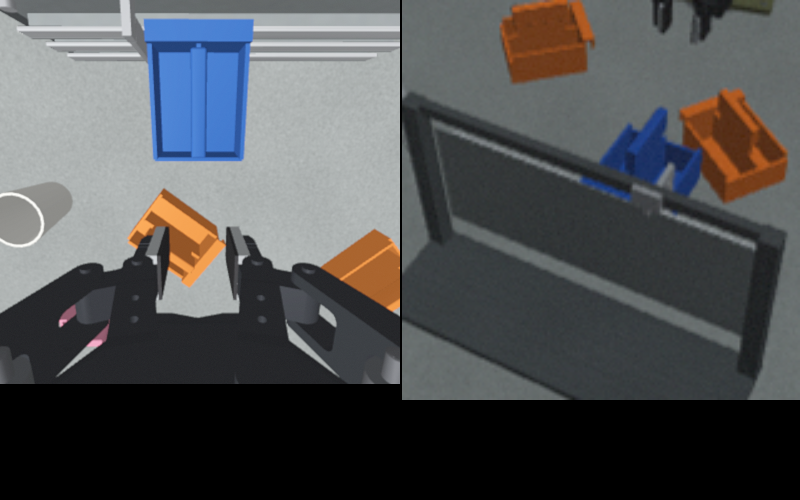

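The final view shows the bin hanging by its lip (145–252, 20–40), square, with its side at the stop and the gripper well clear. Handing in.

```bash
python3 -c "
from station import bot
print(bot.close_job())"
```

```text
the job is handed in; nothing more can be done
None
```

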